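# Index the inspection carousel to its next hole

### The arm

A 6-joint arm with a two-finger parallel gripper is mounted at the origin on the work surface. World frame = base frame: x ahead of the robot, y to its left, z up, the work surface at z = 0. Lengths are in m, angles in rad, forces in N, time in s.
With the tool pointing down it reaches from about 0.375 to 0.9 m from the base axis. Payload 3.1 kg.
Tool frame: the origin (TCP) lies midway between the tips of the shut fingers; the grasp point (between the pads) lies pinch_z behind it (pinch_z is the distance from the TCP to the grasp point, in m); y points along the fingers, z is the direction in which the jaws open and shut, and the axes are right-handed (so a half turn about y gives the same grasp; the last joint's range is limited). The gripper opens to 87 mm and grips with 3 to 60 N. Pads are 19 mm wide; open, the fingers measure 117 mm over their backs; the gripper's body (75 mm by 190 mm) begins 51 mm behind the grasp point.
Start: joints at [1.097, 0.527, 1.433, -0, 1.181, -0.178], TCP at [0.182, 0.598, 0.223] pointing down, gripper open.
Joint ranges: [-3.08, 3.08], [-0.75, 2.2], [0.22, 2.44], [-1.43, 4.57], [0, 2.65], [-2.85, 2.85]. Speed limits (rad/s): [2.79, 2.79, 3.14, 3.14, 3.14, 3.14].

### API

Orientations are given as a unit quaternion [x, y, z, w].
In Python, from rig import get_obs, camera, hand_in, pinch_z gives the robot as it stands. The module is installed in compiled form; this text tells all that it offers.
- The arm moves only by the tool arm_command, never from a script. Its argument "plan" is a list of rows, each a list of 2 entries, a list of its own where there are three numbers: the shift along the world's x, y, z in units of 25 mm (1.0 is 25 mm), then the turn about the world's z in units of 5 degrees (1.0 is 5 degrees). A call has 1 to 5 rows; each row is the pose to reach, as a shift and turn from the pose commanded when the call began; what a row does not reach only later rows make up. A row lasts 1/10 s, in which the tool goes at most 50 mm and 8.59 degrees, less where a joint would pass 70% of its speed; a pose out of reach is approached as far as the arm can. A call with a gripper value outside its range is refused whole. "fingers" is the opening, from -1 (shut) to 1 (fully open), set as the call begins (left out, the last holds). The fingers move at their own pace and stop on an object; "force" is the grip in N (left out, the last holds). Time passes only in rows, so rows that repeat a pose let the fingers close. It gives the time, the measured TCP pose, the force and the opening at its end, in the units of the state.
- get_obs(): the state, without advancing time (a new reading comes with each control period).
- camera(name): name is "scene" or "top" or "wrist"; returns a dict with "pixels" (384x512x3 uint8, red, green, blue), "camera_matrix" (3x3 intrinsics, pixels), "R" (3x3) and "t" (3): a world point X has camera coordinates R X + t. Camera axes: x right, y down, z forward; pixel columns grow to the right and rows downward; lengths in m; the calibration is good to about 2 mm. A picture is of the moment at which its call begins. There is no depth.
- hand_in(): hands the job in, once; it reports no verdict.
The state is a dict: "time": time; "q": joint angles; "joint_velocities": joint speeds; "joint_torque": joint torques, N m; "position": TCP position; "tool_rot": TCP orientation; "ft_force": force on the tool from outside, world axes, zero at the start; "moment": the same for the moment, N m; "grip_width": finger opening in m.
Only numpy, scipy, OpenCV 4.12 (cv2) and the standard library are available. Lean on these libraries where they do the work, as an engineer would, in place of code of your own. Each camera call takes 0.05 s, during which the arm holds its last target.

### The job

Advance the inspection carousel by one station: press the black mushroom-headed plunger on the turntable right in with a fingertip, and, keeping it pressed, turn the table with it counter-clockwise (seen from above) to the next hole and no further; then let the plunger spring back up so that its pin locks the table there. The jar and the dishes stay sitting in their nests, nothing is picked up, and the other things on the bench are left where they are.

Things in the scene. Friction and masses are not known exactly. Their poses are not given: they have to be found in the camera images.
- carousel_axis (a point): Centre of the turntable's flat top face, 52 mm above the bench, on its vertical turning axis. Aluminium table 276 mm across, turning inside a fixed dark steel index ring (350 mm across, flush with the table's top). The carousel is bolted to the bench.
- next_hole (a point): Middle, at the top face, of the next index hole counter-clockwise from the start: one of six square holes, 14 mm wide, 60 degrees apart in the fixed ring, 157 mm from the axis. Does not move.
- reader_lens (a point): Underside of the fixed reader's lens, 139 mm above the bench, 88 mm from the axis, on the side opposite the plunger's start. Its arm (30 mm wide, top 182 mm above the bench) runs outward to a post 198 mm from the axis.
- plunger_top (a point): Centre of the flat top of the plunger's black mushroom head (40 mm across, 12 mm thick, hard, ordinary friction). It rides on the turntable 112 mm from the axis and goes round with it. The top is 88 mm above the bench when up, 76 mm when pressed right in. A steel collar 48 mm across and 8 mm high stands under it on the table.
- pin_tip (a point): Tip of the 10 mm round-nosed locking pin, 45 mm farther from the axis than the plunger head (157 mm), on the same line, carried by an arm under the table, rising and sinking with the head. Up, it stands in a hole of the ring from below, its tip 53 mm above the bench.
- plunger (a joint): Plunger travel in m: 0 up (pin in a hole, table locked), 0.012 pressed right in (table free). The spring pushes up with 4 N at the top, 7 N at the bottom. The pin clears the ring from about 0.009. Let go between holes, it rubs on the ring's underside (about 0.008) and springs up once a hole comes over it and the head is free.
- turntable (a joint): Angle of the turntable in rad: 0 at the start (locked in its first hole), growing counter-clockwise seen from above; the next hole is at 1.047 (60 degrees). The pin has about 0.013 rad of play in a hole. Unlocked, it turns with 0.06 N m of friction and stays where left; a fingertip pressing the head down drags it round by friction.
- sample_jar: Squat amber jar with a white cap, 60 mm across, 48 mm high, loose, standing between four low pegs (a nest, 85 mm from the axis) on the turntable, 60 degrees counter-clockwise of the plunger. Origin: centre of its underside.
- dish_a: White covered dish, 60 mm across, 17 mm high, loose, in the nest 120 degrees counter-clockwise of the plunger. Origin: centre of its underside.
- dish_b: White covered dish, like the other, in the nest 180 degrees from the plunger (under the reader at the start). Origin: centre of its underside.
- nest1 (a point): Centre of the nest of the jar on the turntable's top face; turns with the table.
- nest2 (a point): Centre of the nest of the first dish on the turntable's top face; turns with the table.
- nest3 (a point): Centre of the nest of the second dish on the turntable's top face; turns with the table.
- flask: Clear culture flask lying flat, 85 x 52 x 26 mm, neck and blue cap along its +x (to 76 mm from the origin). Bystander; origin: centre of its underside.
- tube_rack: White tube rack, 130 (x) x 70 (y) mm, seven blue-capped tubes, 74 mm high. Bystander; origin: centre of its underside.
- slide_box: Grey slide box with black lid, 100 x 85 x 30 mm. Bystander; origin: centre of its underside.
- tip_box: Grey box of pipette tips, 120 (x) x 80 (y) x 54 mm. Bystander; origin: centre of its underside.
- marker_pen: White marker with black cap, 130 mm long (its x), 14 mm thick, lying on the bench. Bystander; origin: its middle, on the underside.
There are look-alikes about, which are no part of the job. What is shaped like the dish_a but turquoise is not meant. Several things have the shape of the sample_jar; the one meant has the colours described above.

How it is judged:
On the way, in this order (a step that is already met when the one before it is completed fails the run):
1. the plunger is pressed in (9.5 mm or more) with the table still at its first hole (value of joint plunger above 0.0095 m and value of joint turntable between -0.06 and 0.06 rad), for 0.05 s.
2. the table is turned counter-clockwise, past half way, with the pin out (value of joint turntable above 0.6 rad and value of joint plunger above 0.006 m), for 0.02 s.
3. the plunger has sprung up in the next hole (value of joint plunger below 0.0025 m and value of joint turntable between 1.0122 and 1.0822 rad), for 0.2 s.
At the end, for the whole second after the job is handed in: The table stands one hole (60 degrees, 1.047 rad within 0.035) counter-clockwise of its start, at rest, the plunger fully up (within 2.5 mm) with its pin in that hole; jar and dishes upright (within 0.15 rad) in their nests (within 8 mm) and the bystanders within 20 mm of their places (all of step 3 and velocity of joint turntable between -0.02 and 0.02 rad/s and distance between sample_jar and nest1 below 0.008 m and distance between dish_a and nest2 below 0.008 m and distance between dish_b and nest3 below 0.008 m and angle between each of sample_jar, dish_a, dish_b's own z axis and vertical below 0.15 rad and distance of each of flask, tube_rack, slide_box, tip_box, marker_pen from where it was at the start of the episode below 0.02 m); the robot touches nothing.
It fails at once if the table turned more than half a pitch past the next hole, or more than a third of a pitch the wrong way (value of joint turntable above 1.57 rad or value of joint turntable below -0.35 rad).
It fails at once if the jar or a dish lifted, tipped or pushed out of its nest (distance between sample_jar and nest1 above 0.012 m or distance between dish_a and nest2 above 0.012 m or distance between dish_b and nest3 above 0.012 m or angle between any of sample_jar, dish_a, dish_b's own z axis and vertical above 0.3 rad).
It fails at once if a bystander picked up or pushed away (distance of any of flask, tube_rack, slide_box, tip_box, marker_pen from where it was at the start of the episode above 0.02 m).
It also fails if it takes over 40 s, if anything falls off the work surface, if the arm or the gripper's body presses on something with over 40 N, if the wrist force passes 120 N, or if a joint passes its speed limit or range.

## Working session

There is one attempt and no reset: what is moved stays moved. The work goes in short steps, Python scripts to look and compute and a tool call to move; the robot and the scene stay as the last step left them, time stands still between calls to the robot, and variables do not carry over. Pictures are saved under pics/ and viewed, and the job is handed in when it is done.

Besides the shell and the picture viewer there is one more tool, called after "Request:" in YAML: its name, and indented under it one key for each argument. arm_command: Moves the arm, as the interface text tells. Its arguments: {"type":"object","properties":{"plan":{"type":"array"},"fingers":{"type":"number"},"force":{"type":"number"}},"required":["plan"]}

```bash
mkdir -p pics; python3 - <<'E'
from rig import *
import cv2
o=get_obs();print(o, pinch_z)
for n in("scene","top","wrist"):
    c=camera(n);cv2.imwrite(f"pics/{n}0.png",c["pixels"][:,:,::-1]);print(n,c["camera_matrix"].tolist(),c["R"].tolist(),c["t"].tolist())
E
```

```text
{'time': 0.0, 'q': array([ 1.09652841e+00,  5.28484607e-01,  1.43389311e+00, -2.31838025e-05,
        1.18141166e+00, -1.78494780e-01]), 'joint_velocities': array([-0.00030538, -0.00079733,  0.00015289, -0.00024478,  0.00112631,
        0.0003364 ]), 'joint_torque': array([-1.55434755e-03, -4.40047753e+01, -1.76584393e+01,  6.32114941e-02,
        5.84504195e-02, -1.23763834e-04]), 'position': array([0.18180844, 0.59720339, 0.22156324]), 'tool_rot': array([ 0.70012662, -0.10442952,  0.10394586, -0.69865045]), 'ft_force': array([-0.57070374, -0.07656219,  0.6269669 ]), 'moment': array([0.01297927, 0.00737166, 0.00668056]), 'grip_width': 0.08689149224779583} 0.0187
scene [[454.5034852036511, 0.0, 251.64719340141244], [0.0, 454.5034852036511, 192.84369600397068], [0.0, 0.0, 1.0]] [[-0.7278132264649861, 0.685769734884784, 0.0027889242872661747], [0.4891278277874817, 0.5219574014557257, -0.6987949907873455], [-0.48066815524489115, -0.5072280964040139, -0.7153165612173635]] [0.31186150198001167, -0.15317561543200162, 1.533821958799594]
top [[393.9624433499429, 0.0, 255.43454317115228], [0.0, 393.9624433499429, 186.55878461172637], [0.0, 0.0, 1.0]] [[0.008303480363011047, -0.9999336225654393, -0.007987657793033509], [-0.9901861394657329, -0.007107593890458673, -0.13957396361440907], [0.13950792602504408, 0.009068217699517093, -0.9901794312163553]] [-0.003770995869654343, 0.46030831017604795, 1.1849682410273477]
wrist [[277.48985472849847, 0.0, 258.1712456095772], [0.0, 277.48985472849847, 191.32808311089116], [0.0, 0.0, 1.0]] [[0.29152918697242924, 0.9565608234724479, -0.00145744327807147], [0.9220223187962089, -0.280596569280119, 0.2667215944573869], [0.25472647444829477, -0.07910092481091331, -0.9637725182371627]] [-0.6245372072396517, -0.033059356728091314, 0.3901879732203293]
```

View pics/top0.png

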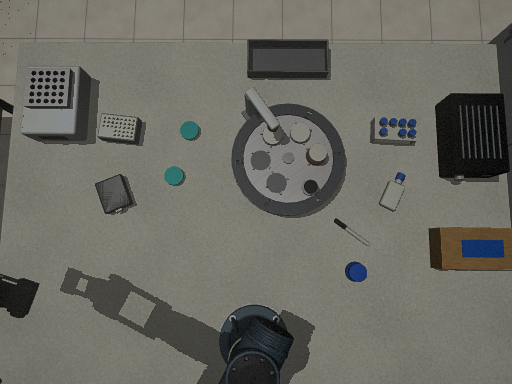

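View pics/scene0.png

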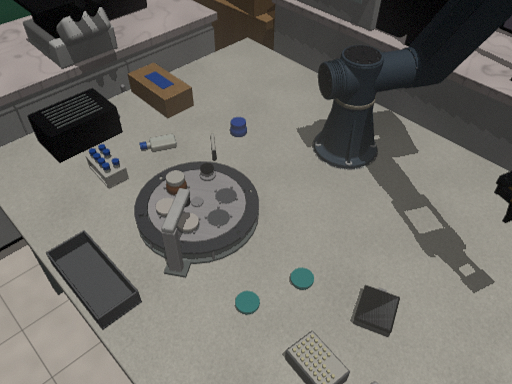

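The top view shows the carousel centred at about (288,158), the black plunger at (311,186) and the jar at (317,154). The reader arm runs from (255,95) to (280,135). I'll zoom in for measurement.

```bash
cat > h.py <<'E'
import numpy as np, cv2
from rig import *
def proj(c,X):
    X=np.atleast_2d(X);p=(c["R"]@X.T).T+c["t"];p=(c["camera_matrix"]@p.T).T;return p[:,:2]/p[:,2:]
def back(c,uv,z):
    d=c["R"].T@np.linalg.inv(c["camera_matrix"])@np.array([uv[0],uv[1],1.]);o=-c["R"].T@c["t"]
    return o+d*(z-o[2])/d[2]
def crop(c,x0,x1,y0,y1,s,fn,pts=None):
    im=cv2.resize(c["pixels"][y0:y1,x0:x1,::-1],None,fx=s,fy=s,interpolation=cv2.INTER_CUBIC)
    if pts is not None:
        for p in pts: cv2.circle(im,(int((p[0]-x0+.5)*s),int((p[1]-y0+.5)*s)),1,(0,0,255),-1)
    cv2.imwrite(fn,im)
E
python3 - <<'E'
from h import *
c=camera("top")
print(back(c,(288.5,158.5),.052),back(c,(311,186),.088))
crop(c,225,355,85,225,4,"pics/t1.png")
s=camera("scene");crop(s,125,270,100,280,3.2,"pics/s1.png")
E
```

```text
[ 0.54520004 -0.10110621  0.052     ] [ 0.45530697 -0.16429398  0.088     ]
```

View pics/t1.png

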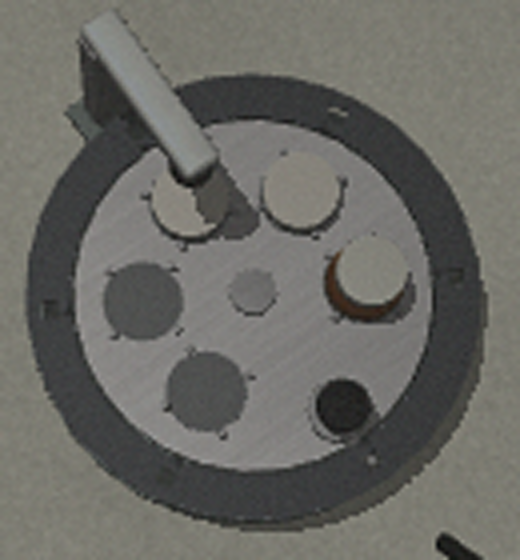

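View pics/s1.png

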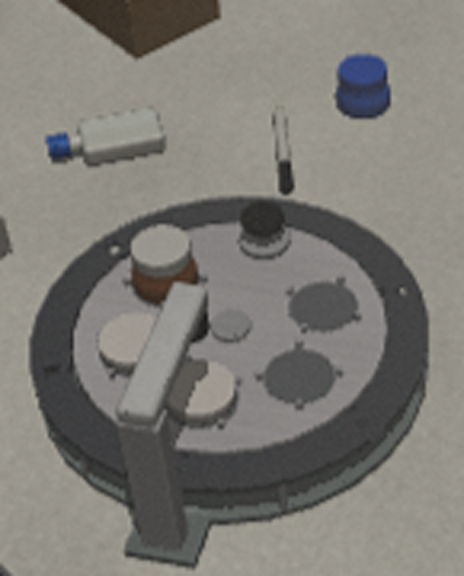

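```bash
python3 - <<'E'
from h import *
from scipy.optimize import least_squares
c=camera("top");s=camera("scene")
f=lambda x,y:np.array([225+x/4-.5,85+y/4-.5])
g=lambda x,y:np.array([125+x/3.2-.5,100+y/3.2-.5])
def pt(p,r,a,z): return [p[0]+r*np.cos(p[2]+np.radians(a)),p[1]+r*np.sin(p[2]+np.radians(a)),z]
M=[(c,f(343,406),112,0,.088),(c,f(373,460),157,0,.052),(c,f(457,272),157,60,.052),(c,f(338,112),157,120,.052),(c,f(50,308),157,240,.052),(c,f(170,468),157,300,.052),(c,f(254,292),0,0,.052),
 (s,g(263,217),112,0,.088),(s,g(114,249),157,60,.052),(s,g(403,291),157,300,.052),(s,g(231,325),0,0,.052)]
def res(p,w=M): return np.concatenate([proj(k,pt(p,r,a,z))[0]-m for k,m,r,a,z in w])
for w in (M,M[:7],M[7:]):
  r=least_squares(res,[.545,-.1,-2.5],args=(w,)) if 0 else least_squares(lambda p:res(p,w),[.545,-.1,-2.5])
  print(r.x,np.degrees(r.x[2]),r.fun.reshape(-1,2).round(1).tolist() if w is M else '')
  p=r.x if w is M else p
print("plunger",pt(p,112,0,0) and pt(p,.112,0,.088)) 
E
```

```text
[ 62.6964344  -13.73895362  -2.55451028] -146.36265794552526 [[-7779.5, -3194.7], [-4318.5, -2925.3], [6844.9, -2813.2], [1113.1, -2671.2], [-5717.9, -2099.6], [2403.5, -3310.3], [543.1, -2455.8], [-200.0, -430.0], [-1361.1, -444.0], [4100.1, -388.9], [1203.0, -497.0]]
[63.46757189 36.36940026 -2.59469817] -148.6652542351919 
[ -814.08794246 -1061.52340748    -2.85598412] -163.63583621387116 
plunger [np.float64(62.603187636742376), np.float64(-13.800994260291793), 0.088]
```

Units slip (mm radii); fixing.

```bash
python3 - <<'E'
from h import *
from scipy.optimize import least_squares
c=camera("top");s=camera("scene")
f=lambda x,y:np.array([225+x/4-.5,85+y/4-.5])
g=lambda x,y:np.array([125+x/3.2-.5,100+y/3.2-.5])
def pt(p,r,a,z): return [p[0]+r/1e3*np.cos(p[2]+np.radians(a)),p[1]+r/1e3*np.sin(p[2]+np.radians(a)),z]
M=[(c,f(343,406),112,0,.088),(c,f(373,460),157,0,.052),(c,f(457,272),157,60,.052),(c,f(338,112),157,120,.052),(c,f(50,308),157,240,.052),(c,f(170,468),157,300,.052),(c,f(254,292),0,0,.052),
 (s,g(263,217),112,0,.088),(s,g(114,249),157,60,.052),(s,g(403,291),157,300,.052),(s,g(231,325),0,0,.052)]
P=[]
for w in (M,M[:7],M[7:]):
  r=least_squares(lambda p:np.concatenate([proj(k,pt(p,rr,a,z))[0]-m for k,m,rr,a,z in w]),[.545,-.1,-2.5])
  P.append(r.x);print(r.x,np.degrees(r.x[2]),r.fun.reshape(-1,2).round(1).tolist())
p=P[0]
for a in (0,15,30,45,60): print(a,np.round(pt(p,112,a,.088),4))
pts=[]
for R,z in((138,.052),(175,.052)): pts+=[pt(p,R,a,z) for a in range(0,360,6)]
for x in range(0,360,30):
  q=pt(p,112,0,.088); pts.append([q[0]+.02*np.cos(np.radians(x)),q[1]+.02*np.sin(np.radians(x)),.088])
crop(c,225,355,85,225,4,"pics/t2.png",proj(c,pts))
E
```

```text
[ 0.54903897 -0.09913756 -2.53107125] -145.01970046318488 [[0.4, -0.7], [0.0, -0.3], [0.1, 0.7], [0.0, 0.2], [-0.1, -0.2], [-1.0, 1.8], [-0.1, -0.2], [-0.3, -0.5], [0.1, -0.5], [-1.0, -0.2], [-0.2, 1.4]]
[ 0.54961287 -0.09944529 -2.53069485] -144.99813426850383 [[0.5, -0.9], [0.2, -0.5], [0.2, 0.5], [0.1, 0.0], [-0.0, -0.4], [-0.9, 1.6], [-0.0, -0.4]]
[ 0.54798373 -0.09857853 -2.52839951] -144.86662083486414 [[0.0, -0.5], [0.4, -0.5], [-0.7, -0.4], [0.3, 1.4]]
0 [ 0.4573 -0.1633  0.088 ]
15 [ 0.477  -0.1849  0.088 ]
30 [ 0.5017 -0.2006  0.088 ]
45 [ 0.5296 -0.2094  0.088 ]
60 [ 0.5588 -0.2107  0.088 ]
```

View pics/t2.png

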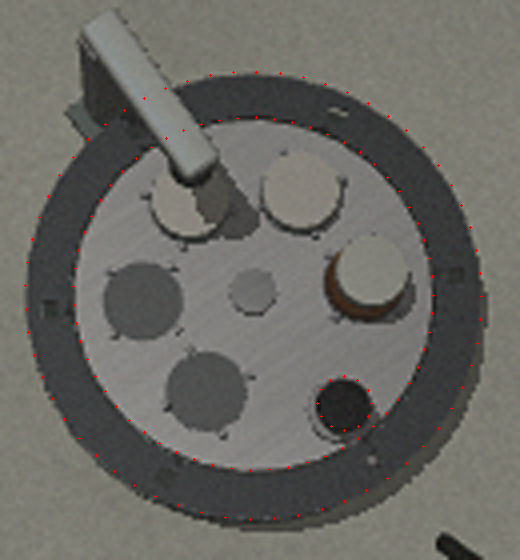

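The fit matches the rings and head within about 1 px (roughly 2 mm). Axis is (0.549,-0.099), plunger (0.457,-0.163), end (0.559,-0.211). I'll shut the fingers and travel high, going around the inner reach limit.

Request:
arm_command:
  plan:
    - [[2,-2,0],0]
    - [[4,-4,0],0]
    - [[5.4,-5.4,0],0]
    - [[6.8,-6.8,0],0]
    - [[8.2,-8.2,0],0]
  fingers: -1
  force: 30

```text
time: 0.95
position: [0.3601, 0.4197, 0.2228]
tool_rot: [-0.699, 0.104, -0.104, 0.7]
ft_force: [1.1, 0.3, -0.0]
grip_width: 0.0548
```

Request:
arm_command:
  plan:
    - [[1,-1.5,0],0]
    - [[2,-3,0],0]
    - [[2.2,-5,0],0]
    - [[2.4,-7,0],0]
    - [[2.5,-9,0],0]

```text
time: 1.45
position: [0.422, 0.1948, 0.2228]
tool_rot: [-0.699, 0.104, -0.105, 0.699]
ft_force: [0.7, -0.6, -0.8]
grip_width: 0.0149
```

Request:
arm_command:
  plan:
    - [[0,-2,0],0]
    - [[0,-4,0],0]
    - [[0,-6,0],0]
    - [[0,-8,0],0]
    - [[0,-10,0],0]

```text
time: 1.95
position: [0.4213, -0.0554, 0.2229]
tool_rot: [0.699, -0.104, 0.105, -0.699]
ft_force: [0.4, -0.2, -0.1]
grip_width: 0.0005
```

Request:
arm_command:
  plan:
    - [[0.5,-1.4,0],0]
    - [[1,-2.9,0],0]
    - [[1.44,-4.32,0],0]
    - [[1.44,-4.32,-1.5],0]
    - [[1.44,-4.32,-3],0]

```text
time: 2.45
position: [0.4591, -0.1638, 0.1478]
tool_rot: [0.7, -0.103, 0.107, -0.698]
ft_force: [-0.3, -0.5, -0.3]
grip_width: 0.0003
```

```bash
python3 - <<'E'
from h import *
o=get_obs();print(o["position"],o["ft_force"],o["q"])
c=camera("top");crop(c,225,355,85,225,4,"pics/t3.png",proj(c,[o["position"]]))
s=camera("scene");crop(s,125,285,80,240,4,"pics/s3.png",proj(s,[o["position"],[.4573,-.1633,.088]]))
w=camera("wrist");crop(w,0,512,0,384,1.5,"pics/w3.png",proj(w,[o["position"],[.4573,-.1633,.088]]))
E
```

```text
[ 0.45913618 -0.16381911  0.14780627] [-0.28390465 -0.47442362 -0.33947668] [-5.72446040e-01  4.58641244e-01  1.85117457e+00  2.91445516e-05
  8.26242846e-01 -1.84511628e+00]
```

View pics/s3.png

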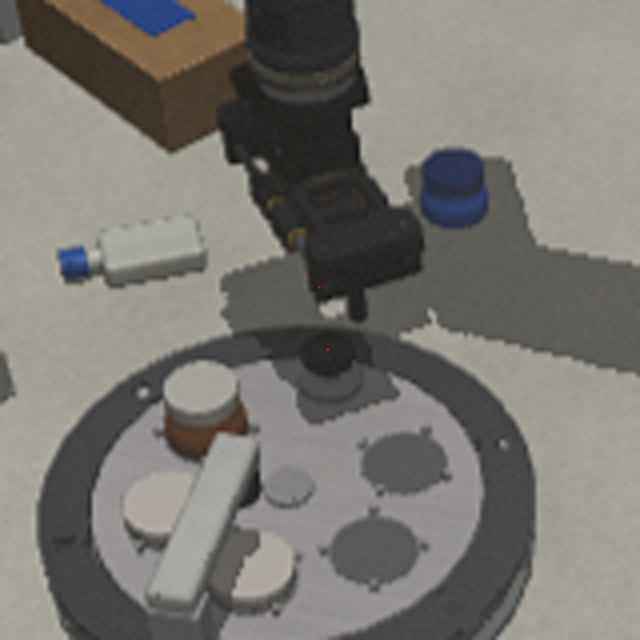

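View pics/w3.png

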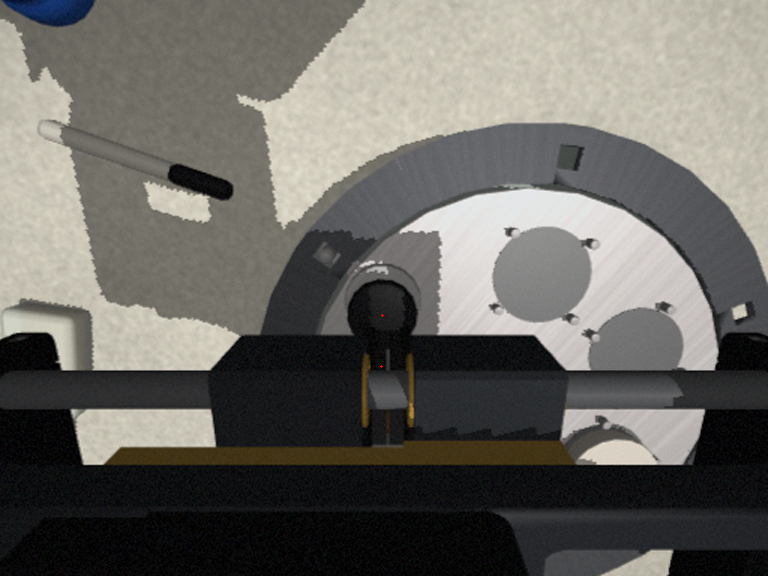

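```bash
python3 - <<'E'
from h import *
o=get_obs()
s=camera("scene");im=s["pixels"].astype(float);im=255*(im/255)**.5
s["pixels"]=im.astype(np.uint8)
crop(s,170,250,110,190,8,"pics/s4.png",proj(s,[o["position"],o["position"]+[0,0,.02]]))
w=camera("wrist");w["pixels"]=(255*(w["pixels"]/255.)**.5).astype(np.uint8);crop(w,130,390,180,384,3,"pics/w4.png")
E
```

```text
(no output)
```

View pics/s4.png

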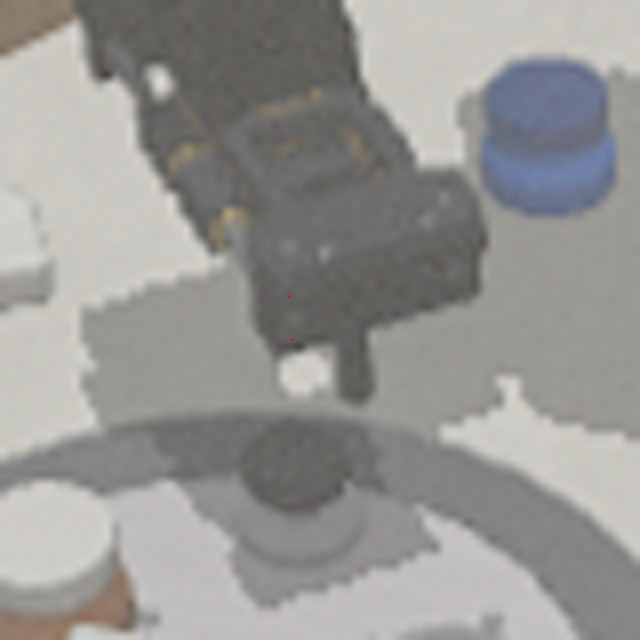

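View pics/w4.png

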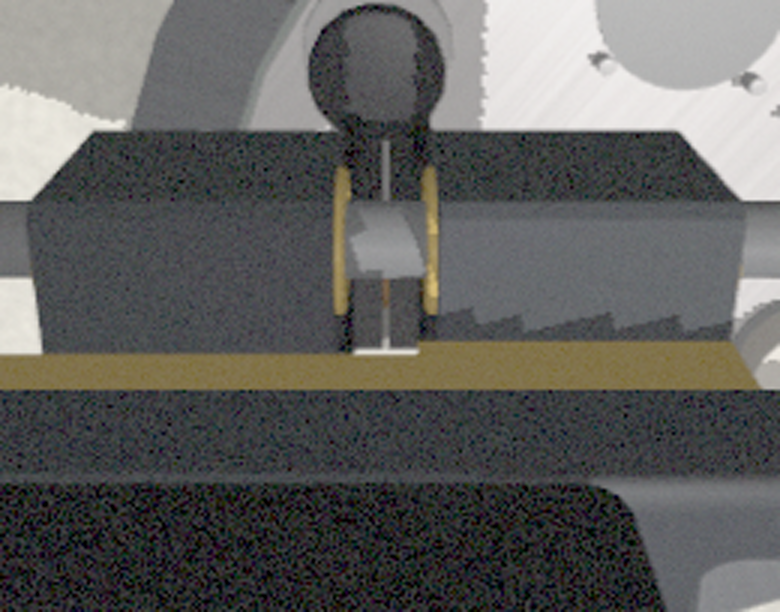

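The stub under the gripper is the marker's cap, and the white patch is a hole in the shadow. The wrist view shows the head about 3 px from the finger line, so alignment is within 3 mm. Next: descend and press.

Request:
arm_command:
  plan:
    - [[0,-0.04,-0.8],0]
    - [[-0.04,-0.04,-1.6],0]
    - [[-0.04,-0.04,-2.1],0]
    - [[-0.04,-0.04,-2.4],0]
    - [[-0.04,-0.04,-2.6],0]

```text
time: 3.2
position: [0.4577, -0.1628, 0.0838]
tool_rot: [0.7, -0.103, 0.105, -0.699]
ft_force: [-1.4, 0.1, 5.3]
grip_width: 0.0006
```

Request:
arm_command:
  plan:
    - [[0,0,-0.12],0]
    - [[0,0,-0.2],0]
    - [[0,0,-0.28],0]
    - [[0,0,-0.28],0]

```text
time: 3.6
position: [0.4576, -0.1628, 0.0766]
tool_rot: [0.7, -0.103, 0.105, -0.699]
ft_force: [0.4, 2.2, 6.4]
grip_width: 0.0001
```

Request:
arm_command:
  plan:
    - [[0,0,-0.06],0]
    - [[0,0,-0.1],0]
    - [[0,0,-0.1],0]

```text
time: 3.9
position: [0.4587, -0.1642, 0.0762]
tool_rot: [0.701, -0.101, 0.106, -0.698]
ft_force: [-2.2, -0.5, 21.0]
grip_width: 0.0
```

Bottomed at z≈0.076 with 21 N. Now dragging round the arc.

Request:
arm_command:
  plan:
    - [[0.24,-0.31,0],0]
    - [[0.5,-0.6,0],0]
    - [[0.79,-0.86,0],0]
    - [[1.1,-1.1,0],0]
    - [[1.43,-1.31,0],0]

```text
time: 4.4
position: [0.4944, -0.1967, 0.0763]
tool_rot: [0.7, -0.102, 0.106, -0.698]
ft_force: [-1.3, 1.8, 17.2]
grip_width: 0.0001
```

Request:
arm_command:
  plan:
    - [[0.35,-0.18,0],0]
    - [[0.71,-0.33,0],0]
    - [[1.08,-0.45,0],0]
    - [[1.46,-0.53,0],0]
    - [[1.85,-0.58,0],0]

```text
time: 4.9
position: [0.5405, -0.2111, 0.0763]
tool_rot: [0.7, -0.102, 0.106, -0.698]
ft_force: [-1.5, 1.3, 14.1]
grip_width: 0.0003
```

```bash
python3 - <<'E'
from h import *
o=get_obs();print(o["position"],o["ft_force"],o["q"][5])
c=camera("top");crop(c,225,355,85,225,4,"pics/t5.png",proj(c,[o["position"]]))
s=camera("scene");crop(s,125,285,80,280,3,"pics/s5.png")
w=camera("wrist");w["pixels"]=(255*(w["pixels"]/255.)**.6).astype(np.uint8);crop(w,0,512,0,384,1.5,"pics/w5.png",proj(w,[o["position"]]))
E
```

```text
[ 0.54054974 -0.21110841  0.07630003] [-1.4726735   1.2663874  14.09526942] -1.8394737425634806
```

View pics/t5.png

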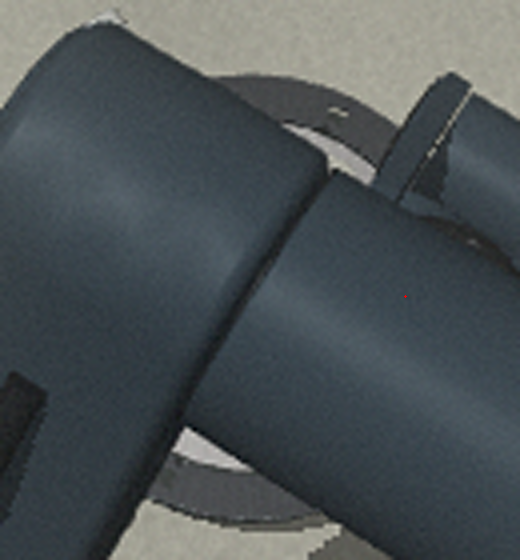

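View pics/s5.png

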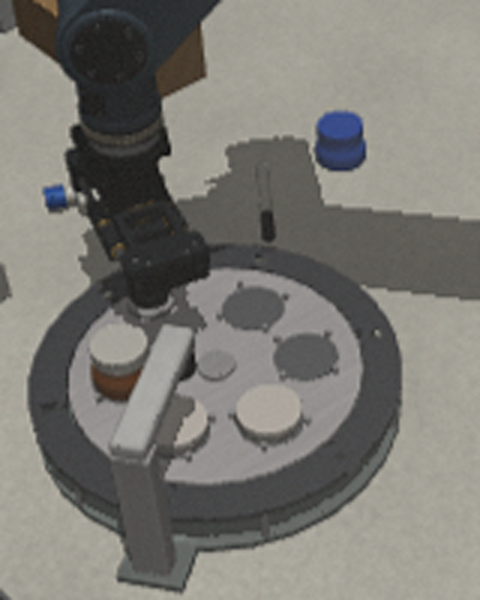

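View pics/w5.png

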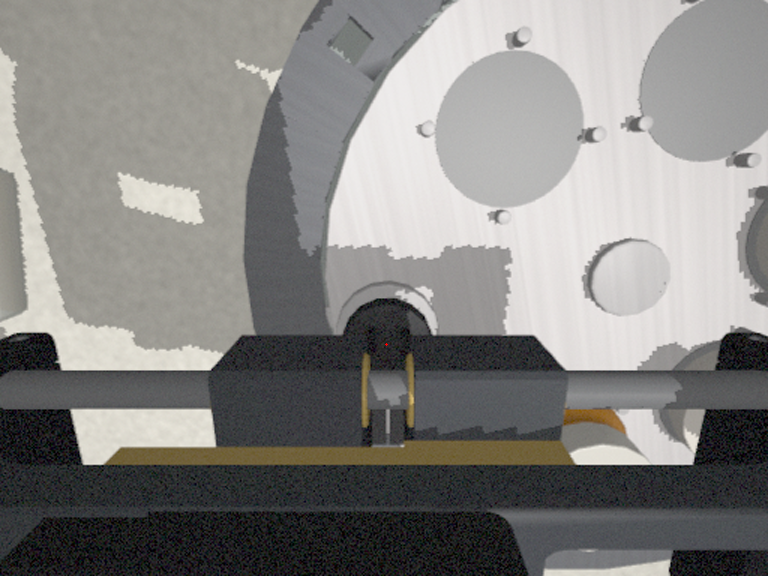

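```bash
cat > ang.py <<'E'
from h import *
A=np.array([.549,-.0991])
def meas(w,hub,disc,hole):
    P=[back(w,np.array(p)/1.5-.17,.052)[:2] for p in (hub,disc,hole)]
    print([p.round(4) for p in P]); 
    for ctr in (P[0],A):
        a=[np.degrees(np.arctan2(*(q-ctr)[::-1])) for q in P[1:]]
        r=[np.hypot(*(q-ctr)) for q in P[1:]]
        print(np.round(a,2),np.round(r,4),"table angle from ring",a[0]-a[1]+60,"abs",a[0]+145+60)
E
python3 - <<'E'
from ang import *
w=camera("wrist")
meas(w,(631,276),(509,131),(351,41))
E
```

```text
[array([ 0.5505, -0.0963]), array([ 0.4727, -0.1366]), array([ 0.4215, -0.1894])]
[-152.64 -144.19] [0.0877 0.1591] table angle from ring 51.551663584943725 abs 52.36326405798374
[-153.86 -144.7 ] [0.085  0.1563] table angle from ring 50.84635661794988 abs 51.14353154551989
```

Table at about 51° by ring and nest geometry, 50.7° by the tool. The jar and dishes look seated. Ease on toward 59–60°.

Request:
arm_command:
  plan:
    - [[0.2,-0.01,0],0]
    - [[0.4,-0.01,0],0]
    - [[0.55,-0.01,0],0]
    - [[0.68,0,0],0]
    - [[0.68,0,0],0]

```text
time: 5.6
position: [0.5585, -0.2113, 0.0763]
tool_rot: [0.701, -0.101, 0.107, -0.698]
ft_force: [0.9, -0.3, 13.5]
grip_width: 0.0003
```

```bash
python3 - <<'E'
from h import *
o=get_obs();p=o["position"];print(p,o["ft_force"],np.degrees(np.arctan2(p[1]+.0991,p[0]-.549))+145)
w=camera("wrist");w["pixels"]=(255*(w["pixels"]/255.)**.6).astype(np.uint8);crop(w,0,512,0,384,1.5,"pics/w6.png",proj(w,[o["position"]]))
E
```

```text
[ 0.55849509 -0.21127028  0.07633732] [ 0.86770923 -0.29557103 13.47762632] 59.838491826513305
```

View pics/w6.png

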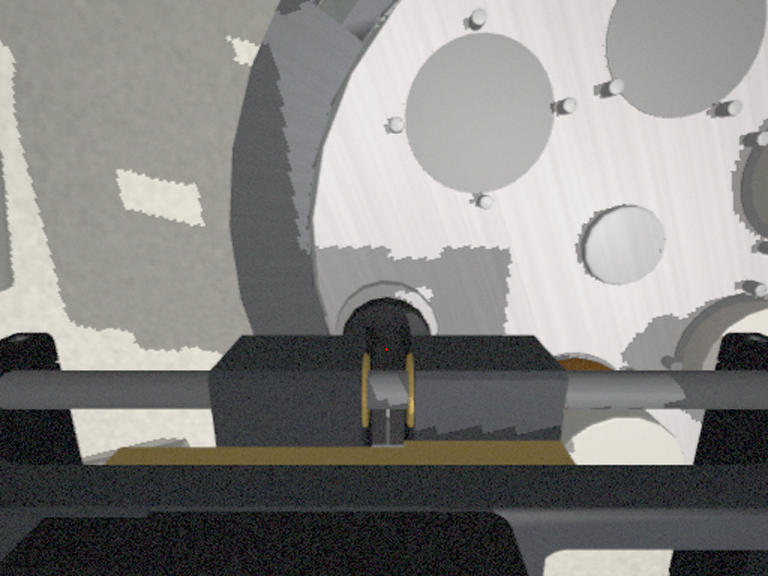

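```bash
python3 - <<'E'
from ang import *
w=camera("wrist")
meas(w,(625,244),(480,112),(351,41))
E
```

```text
[array([ 0.5509, -0.0966]), array([ 0.478 , -0.1462]), array([ 0.4375, -0.1892])]
[-145.73 -140.75] [0.0882 0.1464] table angle from ring 55.022177868759684 abs 59.26929577710072
[-146.42 -141.06] [0.0852 0.1433] table angle from ring 54.637212745168824 abs 58.58146703141392
```

```bash
python3 - <<'E'
from h import *
w=camera("wrist")
w5=dict(w); w5["t"]=w["t"]+w["R"]@np.array([.01795,-.0002,0])
S={'w5':(w5,[(523,36),(594,134),(501,216),(428,129)],(629,276),(509.5,129.5)),'w6':(w,[(478,18),(568,105),(485,201),(396,125)],(624,245),(480,113))}
for k,(c,pg,hub,d) in S.items():
    P=[back(c,np.array(p)/1.5-.17,.057)[:2] for p in pg]
    H=back(c,np.array(hub)/1.5-.17,.055)[:2];D=back(c,np.array(d)/1.5-.17,.052)[:2]
    b=lambda v:round(float(np.degrees(np.arctan2(v[1],v[0]))),2)
    m=np.mean(P,0)
    print(k,"pegs",b(P[1]-P[3]),b(P[0]-P[2]),"hub",H.round(4),"disc",D.round(4),"pegmean",m.round(4),b(m-np.array([.549,-.0991])),b(D-np.array([.549,-.0991])))
E
```

```text
w5 pegs 71.44 160.3 hub [ 0.5471 -0.0982] disc [ 0.4702 -0.1358] pegmean [ 0.4711 -0.1367] -154.24 -155.02
w6 pegs 79.28 168.97 hub [ 0.5502 -0.0985] disc [ 0.4783 -0.1463] pegmean [ 0.4795 -0.147 ] -145.43 -146.25
```

The estimates agree on about 59.1°: pegs 59.2°, tool travel 59.0°. I'll nudge 0.9° (1.75 mm) and then lift gently to feel whether the pin enters.

Request:
arm_command:
  plan:
    - [[0.04,0,0],0]
    - [[0.07,0,0],0]
    - [[0.07,0,0],0]

```text
time: 6.05
position: [0.5596, -0.2112, 0.0764]
tool_rot: [0.701, -0.102, 0.106, -0.698]
ft_force: [-0.3, -0.8, 12.9]
grip_width: 0.0006
```

Request:
arm_command:
  plan:
    - [[0,0,0.1],0]
    - [[0,0,0.2],0]
    - [[0,0,0.3],0]
    - [[0,0,0.4],0]
    - [[0,0,0.4],0]

```text
time: 6.55
position: [0.5588, -0.2111, 0.0845]
tool_rot: [0.7, -0.102, 0.106, -0.698]
ft_force: [1.9, -2.1, 3.8]
grip_width: 0.0006
```

At z=0.0845 the head still pushes with about 4 N, so the pin is past the underside of the ring and in the hole. Lifting off.

Request:
arm_command:
  plan:
    - [[0,0,0.2],0]
    - [[0,0,0.5],0]
    - [[0,0,1.5],0]
    - [[0,0,3],0]
    - [[0,0,4.5],0]

```text
time: 7.05
position: [0.5551, -0.208, 0.1952]
tool_rot: [-0.698, 0.106, -0.102, 0.7]
ft_force: [-0.1, -0.0, 0.0]
grip_width: 0.0005
```

Request:
arm_command:
  plan:
    - [[-1,1,1],0]
    - [[-1.5,2.5,1],0]
    - [[-2,4.3,1],0]
    - [[-2.5,6.2,1],0]
    - [[-3,8.1,1],0]

```text
time: 7.55
position: [0.4796, -0.0049, 0.22]
tool_rot: [-0.699, 0.106, -0.103, 0.7]
ft_force: [0.5, 0.6, 1.0]
grip_width: 0.0003
```

Request:
arm_command:
  plan:
    - [[0,2,0],0]
    - [[0,4,0],0]
    - [[0,6,0],0]
    - [[0,8,0],0]
    - [[0,10,0],0]

```text
time: 8.05
position: [0.4798, 0.2448, 0.2199]
tool_rot: [0.7, -0.106, 0.103, -0.699]
ft_force: [0.8, -0.7, 0.5]
grip_width: 0.0005
```

```bash
python3 - <<'E'
from h import *
o=get_obs();print(o["time"],o["position"],o["ft_force"])
A=np.array([.549,-.0991])
def pt(r,a,z):
    t=np.radians(a-145);return [A[0]+r*np.cos(t),A[1]+r*np.sin(t),z]
c=camera("top");s=camera("scene")
pts=[pt(.112,60,.088),pt(.157,60,.052),pt(.085,120,.1),pt(.085,180,.069),pt(.085,240,.069)]
crop(c,225,355,85,225,4,"pics/t7.png",proj(c,pts));crop(s,125,270,100,280,3.2,"pics/s7.png",proj(s,pts))
cv2.imwrite("pics/top7.png",c["pixels"][:,:,::-1])
E
```

```text
8.05 [0.47976516 0.24479999 0.21986018] [ 0.8252326  -0.66118715  0.54701108]
```

View pics/t7.png

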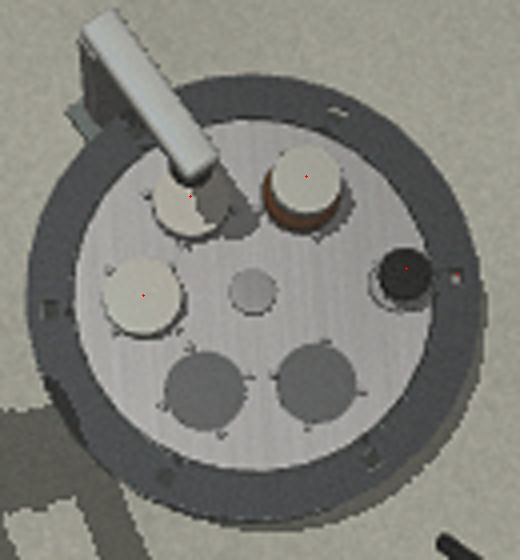

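View pics/s7.png

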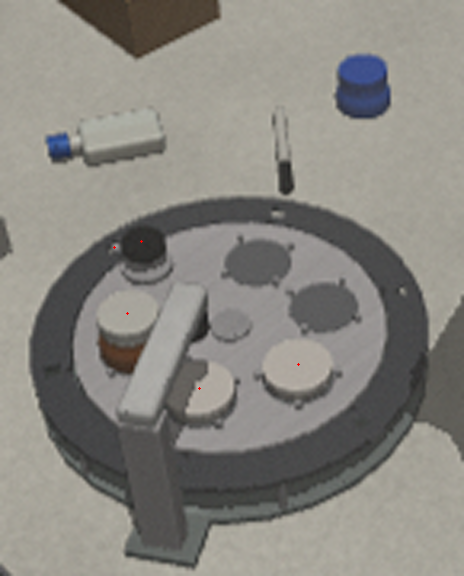

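View pics/top7.png

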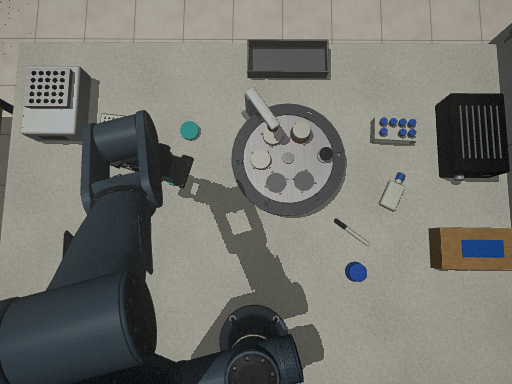

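Every 60° prediction lands on the head (405,268), jar (306,177) and dishes (143,295) and (190,196). The bright pin shows in the next hole at (457,277), and the bystanders are unmoved. Handing in.

```bash
python3 -c "
from rig import *
print(hand_in())"
```

```text
the job is handed in; nothing more can be done
None
```

The carousel is advanced one station, and I have handed the job in; no verdict was reported.

- **What I did:** I pressed the plunger to its stop with the shut fingertips (z ≈ 0.076 m, about 21 N). I then dragged the table counter-clockwise through the arc, nudged it the last 0.9°, and lifted straight up. The head still pushed with about 4 N at z = 0.0845 m, as it should with the pin entering the hole.
- **Last checks:** In the top and scene pictures, the head, jar and both dishes lie on the positions predicted for 60°. The head is at its raised height and the pin shows in the next hole. The bystanders in view had not moved, though the arm partly covered the left side of the bench (tip box and slide box) in the last top picture. The arm was clear of everything, at about 8 s of the 40 s.
- **Disagreement on the way:** Before the final nudge, my readings of the table angle ranged from 58.6° to 59.8°. I took 59.1°, from the nest pegs (59.2°) and the tool travel (59.0°). One more reading, taken against a ring hole already out of view, gave about 55°, and I discarded it.

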